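# Put cleaned microscope optics away in their trays

### The job

Put the cleaned microscope optics away: stand the three objectives in the tray with three bays, one to a bay with the long objective in the middle, and stand the two eyepieces in the tray with two bays, one to a bay. Every piece must end upright on the floor of its bay; let none tip over at any time, and leave the bottle, the slide box and the glass dish where they are.

Things in the scene. Friction and masses are not known exactly. Their poses are not given: they have to be found in the camera images.
- objective_long: the long microscope objective, taller and thicker than the other two, standing on its thread: a black cylinder 32 mm wide from 5 to 56 mm above its underside (the part to grip), on a 27 mm diameter steel foot 5 mm high; above, a steel nose narrowing to 17 mm diameter, 70 mm tall overall, about 140 g. Origin: centre of the underside, z up. Round, so its yaw means nothing
- objective_short_a: short microscope objective, standing on its screw thread: a black cylinder 27 mm in diameter from 5 to 38 mm above its underside (the part to grip), on a 22 mm diameter steel foot 5 mm high; above, a steel nose narrowing to 17 mm diameter with the lens on top; 46 mm tall overall, about 80 g. Origin: centre of the underside, z up. Round, so its yaw means nothing. One of two alike
- objective_short_b: short microscope objective, standing on its screw thread: a black cylinder 27 mm in diameter from 5 to 38 mm above its underside (the part to grip), on a 22 mm diameter steel foot 5 mm high; above, a steel nose narrowing to 17 mm diameter with the lens on top; 46 mm tall overall, about 80 g. Origin: centre of the underside, z up. Round, so its yaw means nothing. One of two alike
- eyepiece_a: microscope eyepiece, standing on its eye cup: a black round head 36 mm in diameter and 24 mm high, above it a bare steel barrel 24 mm in diameter (the part to grip) up to the top at 54 mm; about 90 g. Origin: centre of the underside, z up. Round, so its yaw means nothing. One of two alike
- eyepiece_b: microscope eyepiece, standing on its eye cup: a black round head 36 mm in diameter and 24 mm high, above it a bare steel barrel 24 mm in diameter (the part to grip) up to the top at 54 mm; about 90 g. Origin: centre of the underside, z up. Round, so its yaw means nothing. One of two alike
- tray_three: white plastic tray fixed to the bench, three square bays in a row, 166 x 58 mm outside and 11 mm high; walls and dividers 4 mm thick, the bay floors (dark pads) 4 mm above the bench, so the walls stand 7 mm above the floors. Each bay is 50 x 50 mm inside. Origin: centre of the underside; its x axis runs along the row, z up; bay centres at x = -54, 0 and +54 mm, y = 0
- tray_two: white plastic tray fixed to the bench, two square bays in a row, 132 x 68 mm outside and 11 mm high; walls and divider 4 mm thick, the bay floors (dark pads) 4 mm above the bench, so the walls stand 7 mm above the floors. Each bay is 60 x 60 mm inside. Origin: centre of the underside; its x axis runs along the row, z up; bay centres at x = -32 and +32 mm, y = 0
- cleaner_bottle: small amber glass bottle with a black cap, 40 mm in diameter, 80 mm tall, loose; leave it alone. Origin: centre of the underside
- slide_box: closed grey plastic box for slides, 85 x 95 mm and 32 mm high, loose; leave it alone. Origin: centre of the underside
- dish: empty clear glass dish, 90 mm in diameter, 18 mm high, loose; leave it alone. Origin: centre of the underside

How it is judged:
At the end, for the whole second after the job is handed in: Long objective in the middle bay and short ones in the outer bays of the three-bay tray (origins within 13 mm of the bay centres per tray axis), one eyepiece in each bay of the other (13.5 mm); all on the bay floors (1 to 8 mm above tray underside), upright within 0.12 rad, released, at rest (x of objective_long in the frame of tray_three between -0.013 and 0.013 m and y of objective_long in the frame of tray_three between -0.013 and 0.013 m and z of objective_long in the frame of tray_three between 0.001 and 0.008 m and (((x of objective_short_a in the frame of tray_three between 0.041 and 0.067 m and y of objective_short_a in the frame of tray_three between -0.013 and 0.013 m and z of objective_short_a in the frame of tray_three between 0.001 and 0.008 m) and (x of objective_short_b in the frame of tray_three between -0.067 and -0.041 m and y of objective_short_b in the frame of tray_three between -0.013 and 0.013 m and z of objective_short_b in the frame of tray_three between 0.001 and 0.008 m)) or ((x of objective_short_a in the frame of tray_three between -0.067 and -0.041 m and y of objective_short_a in the frame of tray_three between -0.013 and 0.013 m and z of objective_short_a in the frame of tray_three between 0.001 and 0.008 m) and (x of objective_short_b in the frame of tray_three between 0.041 and 0.067 m and y of objective_short_b in the frame of tray_three between -0.013 and 0.013 m and z of objective_short_b in the frame of tray_three between 0.001 and 0.008 m))) and (((x of eyepiece_a in the frame of tray_two between 0.0185 and 0.0455 m and y of eyepiece_a in the frame of tray_two between -0.0135 and 0.0135 m and z of eyepiece_a in the frame of tray_two between 0.001 and 0.008 m) and (x of eyepiece_b in the frame of tray_two between -0.0455 and -0.0185 m and y of eyepiece_b in the frame of tray_two between -0.0135 and 0.0135 m and z of eyepiece_b in the frame of tray_two between 0.001 and 0.008 m)) or ((x of eyepiece_a in the frame of tray_two between -0.0455 and -0.0185 m and y of eyepiece_a in the frame of tray_two between -0.0135 and 0.0135 m and z of eyepiece_a in the frame of tray_two between 0.001 and 0.008 m) and (x of eyepiece_b in the frame of tray_two between 0.0185 and 0.0455 m and y of eyepiece_b in the frame of tray_two between -0.0135 and 0.0135 m and z of eyepiece_b in the frame of tray_two between 0.001 and 0.008 m))) and angle between each of objective_long, objective_short_a, objective_short_b, eyepiece_a, eyepiece_b's own z axis and vertical below 0.12 rad and linear speed of each of objective_long, objective_short_a, objective_short_b, eyepiece_a, eyepiece_b below 0.02 m/s); the robot touches nothing.
It fails at once if an objective or eyepiece tips over (leans more than 0.7 rad) (angle between any of objective_long, objective_short_a, objective_short_b, eyepiece_a, eyepiece_b's own z axis and vertical above 0.7 rad).
It fails at once if the bottle, the slide box or the dish is moved more than 25 mm, or tipped over (distance of any of cleaner_bottle, slide_box, dish from where it was at the start of the episode above 0.025 m or angle between any of cleaner_bottle, slide_box, dish's own z axis and vertical above 0.5 rad).
It also fails if it takes over 112 s, if anything falls off the work surface, if the arm or the gripper's body presses on something with over 40 N, if the wrist force passes 120 N, or if a joint passes its speed limit or range.

### The arm

A 7-joint arm with a two-finger parallel gripper is mounted at the origin on the work surface. World frame = base frame: x ahead of the robot, y to its left, z up, the work surface at z = 0. Lengths are in m, angles in rad, forces in N, time in s.
With the tool pointing down it reaches from about 0.425 to 1.025 m from the base axis. Payload 3.6 kg.
Tool frame: the origin (TCP) lies on the mounting face of the last link; the fingertips stand 173 mm ahead of it and the grasp point (between the pads) lies 155 mm ahead of it; z points along the fingers, y is the line along which they close (so a half turn about z gives the same grasp; the last joint's range is limited). The gripper opens to 85 mm and grips with 20 to 120 N. Pads are 22 mm wide; open, the fingers measure 114 mm over their backs; the gripper's body (76 mm by 85 mm) begins 54 mm behind the grasp point. The pads swing forward as they close: fully open they stand 13 mm farther back than shut.
Start: joints at [-1.238, 0.591, 0.048, 1.609, -0.033, 0.943, -0.034], TCP at [0.3, 0.66, 0.405] pointing down, gripper open.
Joint ranges: [-2.69, 2.69], [-0.47, 2.24], [-1.27, 1.36], [0.19, 2.51], [-1.53, 4.68], [0.08, 2.07], [-3.09, 3.09]. Speed limits (rad/s): [2.57, 2.57, 3.14, 3.14, 3.14, 3.14, 3.14].

### API

Orientations are given as a unit quaternion [w, x, y, z].
In Python, from bench import arm gives the robot as it stands.
- The arm moves only by the tool jog_arm, never from a script. Its argument "series" is a list that holds one entry, the list of rows, each a list of 7 numbers: the shift along the tool's x, y, z in normalised numbers (1 is 0.8 m), then the turn, a rotation vector about the tool's x, y, z in normalised numbers (1 is 180 degrees), then the closure, from -1 (fully open) to 1 (shut). In form: [[[dx, dy, dz, rx, ry, rz, grip], ...]]. A call has 1 to 12 rows; each row is the pose to reach, as a shift and turn from the pose commanded when the call began, along the tool's axes at that moment; what a row does not reach only later rows make up. A row lasts 1/12 s, in which the tool goes at most 41.7 mm and 7.16 degrees, less where a joint would pass 70% of its speed; a pose out of reach is approached as far as the arm can. A shift or turn number past 1, either way, is cut back to 1. A call with a gripper value outside its range is refused whole. The fingers move at their own pace and stop on an object; the grip force is fixed at half the most. Time passes only in rows, so rows that repeat a pose let the fingers close. It gives the time, the measured TCP pose, the force, the opening and the grip force at its end, in the units of the state.
- arm.state(): the state, without advancing time (a new reading comes with each control period).
- arm.read_camera(name): name is "scene" or "top"; returns the picture (480x640x3 uint8, red, green, blue); there is no depth.
- arm.camera_model(name): a dict with "camera_matrix" (3x3 intrinsics, pixels), "rvec" (rotation vector, rad) and "tvec" (3), from world to camera coordinates, as OpenCV has them. Camera axes: x right, y down, z forward; pixel columns grow to the right and rows downward; lengths in m; the calibration is good to about 2 mm. A picture is of the moment at which its call begins. camera_model takes no time and is no camera call.
- arm.job_done(): hands the job in; it is judged then, once.
The state is a dict: "time": time; "joint_positions": joint angles; "qd": joint speeds; "joint_torque": joint torques, N m; "position": TCP position; "tool_rot": TCP orientation; "contact_force": force on the tool from outside, world axes, zero at the start; "wrist_torque": the same for the moment, N m; "grip_width": opening from 0.0 (shut) to 1.0 (fully open); "finger_force": force on a finger pad.
Only numpy, scipy, OpenCV 4.12 (cv2) and the standard library are available. Lean on these libraries where they do the work, as an engineer would, in place of code of your own. Each camera call takes 0.05 s, during which the arm holds its last target. There are 200 camera calls.

## Working session

There is one attempt and no reset: what is moved stays moved. The work goes in short steps, Python scripts to look and compute and a tool call to move; the robot and the scene stay as the last step left them, time stands still between calls to the robot, and variables do not carry over. Pictures are saved under pics/ and viewed, at most 14 in all, crops included, and the job is handed in when it is done.

Besides the shell and the picture viewer there is one more tool, called after "Call:" by a JSON object that holds its "method" and its "body", one argument or row to a line. jog_arm: Moves the arm, as the interface text tells. Its arguments: {"type":"object","properties":{"series":{"type":"array","items":{"type":"array","items":{"type":"array","items":{"type":"number"}}}}},"required":["series"]}

```bash
mkdir -p pics; python3 - <<'E'
from bench import arm
import cv2
s=arm.state(); print({k:s[k] for k in('time','position','tool_rot','grip_width')})
for n in('top','scene'):
    cv2.imwrite(f'pics/{n}0.png',arm.read_camera(n)[:,:,::-1]); m=arm.camera_model(n); print(n,m)
E
```

```text
{'time': 0.0, 'position': array([0.2999189 , 0.65956531, 0.40355855]), 'tool_rot': array([-1.75650344e-04,  2.11751710e-01,  9.77322862e-01, -1.09827666e-03]), 'grip_width': 1.0013053800984666}
top {'camera_matrix': array([[579.11465582,   0.        , 313.46679058],
       [  0.        , 579.11465582, 230.62411914],
       [  0.        ,   0.        ,   1.        ]]), 'rvec': array([ 2.14908705, -2.11377075,  0.13243225]), 'tvec': array([-5.41023837e-04,  5.94657816e-01,  9.28276923e-01])}
scene {'camera_matrix': array([[511.17600793,   0.        , 314.74228301],
       [  0.        , 511.17600793, 241.36135823],
       [  0.        ,   0.        ,   1.        ]]), 'rvec': array([ 1.00712288,  2.44230411, -1.03290665]), 'tvec': array([ 0.42066842, -0.28516897,  1.16852488])}
```

View pics/top0.png

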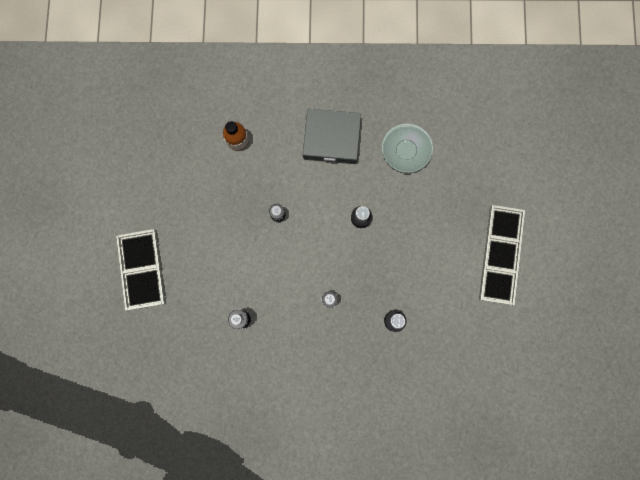

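View pics/scene0.png

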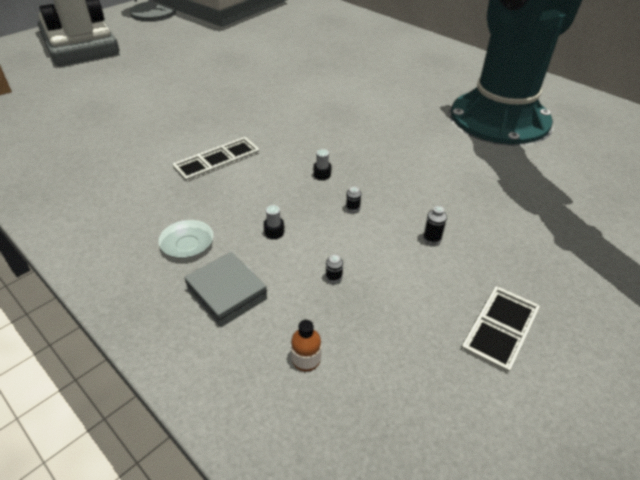

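The top view shows the long objective near (238,319), the short ones at (277,212) and (330,299), and the eyepieces at (362,215) and (396,321). The two-bay tray is at left (140,269) and the three-bay tray at right (503,255). I'll enlarge these to measure them.

```bash
cat >h.py <<'E'
import cv2,numpy as np
from bench import arm
def tiles(img,cs,r,k,name,cols):
    """Mosaic of enlarged crops; each tile starts at pixel (c-r), k x, tick grid every 10 px."""
    T=[]
    for (u,v) in cs:
        t=cv2.resize(img[v-r:v+r,u-r:u+r,::-1],None,fx=k,fy=k,interpolation=cv2.INTER_CUBIC)
        for a in range(2*r):
            for ax,o in((0,u-r),(1,v-r)):
                if (a+o)%5==0:
                    p=int((a+.5)*k); L=12 if (a+o)%10==0 else 6
                    q=((p,0),(p,L)) if ax==0 else ((0,p),(L,p))
                    cv2.line(t,*q,(0,255,255),1)
                    if (a+o)%10==0: cv2.putText(t,str(a+o),(p-10,22) if ax==0 else (13,p+4),0,.35,(0,255,255),1)
        t[-1]=255;t[:,-1]=255; T.append(t)
    while len(T)%cols: T.append(T[-1]*0)
    cv2.imwrite(name,cv2.vconcat([cv2.hconcat(T[i:i+cols]) for i in range(0,len(T),cols)]))
def world(px,z,cam='top'):
    m=arm.camera_model(cam); R=cv2.Rodrigues(m['rvec'])[0]; C=-R.T@m['tvec']
    d=R.T@np.linalg.solve(m['camera_matrix'],[*px,1.]); return C+d*(z-C[2])/d[2]
def pix(P,cam='top'):
    m=arm.camera_model(cam); return cv2.projectPoints(np.float64(P).reshape(-1,1,3),m['rvec'],m['tvec'],m['camera_matrix'],None)[0].reshape(-1,2)
E
python3 - <<'E'
from h import *
t=cv2.imread('pics/top0.png')[:,:,::-1]
tiles(t,[(238,319),(277,212),(330,299),(362,217),(396,321)],20,6,'pics/t1.png',3)
tiles(t,[(140,269),(503,255)],55,7,'pics/t2.png',2)
im=cv2.imread('pics/t2.png');cv2.imwrite('pics/t2.png',cv2.resize(im,(798,399),interpolation=cv2.INTER_AREA))
E
```

```text
(no output)
```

View pics/t1.png

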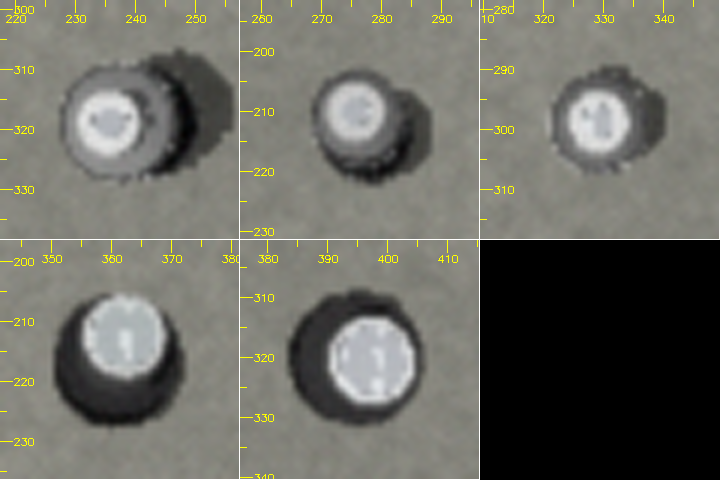

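View pics/t2.png

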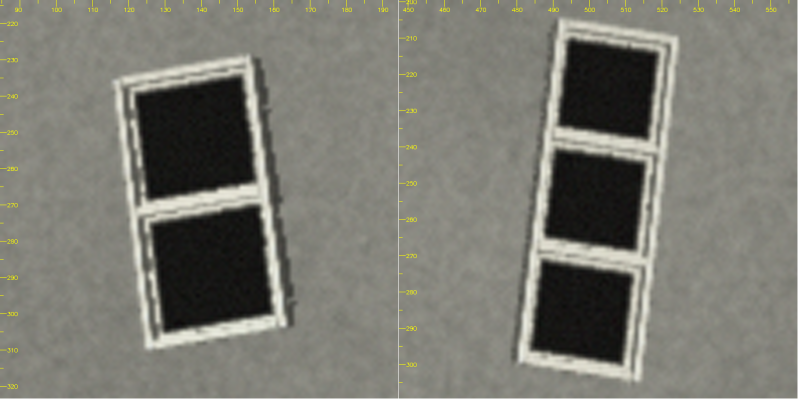

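Steel top centres, read from the tiles: long (235.5,318.8), shorts (275.8,209.8) and (329.5,298.7), eyepieces (362.2,212.5) and (397.5,320.5). The tray outer corners are readable too. I'll convert them and check against the known sizes.

```bash
python3 - <<'E'
from h import *
np.set_printoptions(precision=4,suppress=True)
P=dict(long=(235.5,318.8,.07),sA=(275.8,209.8,.046),sB=(329.5,298.7,.046),e1=(362.2,212.5,.054),e2=(397.5,320.5,.054))
t=cv2.imread('pics/top0.png')
for k,(u,v,z) in P.items():
    w=world((u,v),z); print(k,w[:2],'r',np.hypot(*w[:2]), 'foot px',pix([[w[0],w[1],0]])[0], 'scene px top',pix([[w[0],w[1],z]],'scene')[0])
for n,ox,c in(('two',85,[(114,81),(250,55),(286,327),(148,349)]),('three',448,[(159,17),(279,38),(241,382),(119,362)])):
    oy=214 if n=='two' else 200
    W=np.array([world((ox+x/3.627-.5,oy+y/3.627-.5),.011)[:2] for x,y in c])
    print(n,'centre',W.mean(0),'sides',[np.hypot(*(W[i]-W[(i+1)%4])) for i in range(4)])
    a=(W[0]+W[1]-W[2]-W[3])/2; a/=np.hypot(*a); print('axis',a,np.arctan2(a[1],a[0]), [W.mean(0)+a*d for d in ((-.032,.032) if n=='two' else (-.054,0,.054))])
E
```

```text
long [0.4459 0.1311] r 0.46475142757825316 foot px [241.9011 318.7615] scene px top [437.4891 208.4777]
sA [0.629  0.0736] r 0.6333299908679253 foot px [278.1113 214.6149] scene px top [333.0687 257.8426]
sB [ 0.4814 -0.0192] r 0.48175414283898776 foot px [329.4253 299.5891] scene px top [352.6555 188.6153]
e1 [ 0.625  -0.0717] r 0.6290559273841466 foot px [360.4021 218.0361] scene px top [271.4199 208.4803]
e2 [ 0.448  -0.1298] r 0.466383514449844 foot px [393.7511 320.3786] scene px top [321.2468 151.7465]
two centre [0.5277 0.3109] sides [np.float64(0.0667924922670816), np.float64(0.13235014131434636), np.float64(0.06618255708938502), np.float64(0.13026822413393296)]
axis [0.9816 0.1911] 0.19230038447252562 [array([0.4963, 0.3048]), array([0.5592, 0.317 ])]
three centre [ 0.5639 -0.3148] sides [np.float64(0.05740784109221504), np.float64(0.16515332507438965), np.float64(0.05689326473959078), np.float64(0.16626800720520243)]
axis [ 0.9901 -0.14  ] -0.14051162379946125 [array([ 0.5104, -0.3072]), array([ 0.5639, -0.3148]), array([ 0.6174, -0.3223])]
```

Sizes agree to within 2 mm, and the scene-view reprojections match. First I turn the tool so the fingers close along world y, while moving above the long objective.

The rows are not in the units I measure in: shifts go in shares of 0.8 m and turns go in shares of 180 degrees. I convert before sending: -42.1 cm is -0.5263, -35.2 cm is -0.44, -0.427 rad is -0.1359.

Call:
{"method": "jog_arm", "body": {
  "series": [
    [[-0.44, -0.5263, 0.13, 0, 0, -0.1359, -1], [-0.44, -0.5263, 0.13, 0, 0, -0.1359, -1], [-0.44, -0.5263, 0.13, 0, 0, -0.1359, -1], [-0.44, -0.5263, 0.13, 0, 0, -0.1359, -1], [-0.44, -0.5263, 0.13, 0, 0, -0.1359, -1], [-0.44, -0.5263, 0.13, 0, 0, -0.1359, -1], [-0.44, -0.5263, 0.13, 0, 0, -0.1359, -1], [-0.44, -0.5263, 0.13, 0, 0, -0.1359, -1], [-0.44, -0.5263, 0.13, 0, 0, -0.1359, -1], [-0.44, -0.5263, 0.13, 0, 0, -0.1359, -1], [-0.44, -0.5263, 0.13, 0, 0, -0.1359, -1], [-0.44, -0.5263, 0.13, 0, 0, -0.1359, -1]]
  ]
}}

```text
time: 1.1
position: [0.431, 0.1846, 0.3113]
tool_rot: [0.0, -0.0, 1.0, -0.0]
contact_force: [0.9, 0.9, -0.2]
grip_width: 1.0
finger_force: 0.0
```

In the tool's units: 12.4 cm is 0.155, -5.4 cm is -0.0675.

Call:
{"method": "jog_arm", "body": {
  "series": [
    [[-0.0125, -0.045, 0.0063, 0, 0, 0, -1], [-0.0188, -0.0675, 0.0188, 0, 0, 0, -1], [-0.0188, -0.0675, 0.0563, 0, 0, 0, -1], [-0.0188, -0.0675, 0.0938, 0, 0, 0, -1], [-0.0188, -0.0675, 0.125, 0, 0, 0, -1], [-0.0188, -0.0675, 0.1463, 0, 0, 0, -1], [-0.0188, -0.0675, 0.155, 0, 0, 0, -1], [-0.0188, -0.0675, 0.155, 0, 0, 0, -1], [-0.0188, -0.0675, 0.155, 0, 0, 0, -1]]
  ]
}}

```text
time: 1.85
position: [0.446, 0.1326, 0.1877]
tool_rot: [-0.0, -0.0, 1.0, -0.0]
contact_force: [-0.0, -0.1, -0.2]
grip_width: 1.001
finger_force: 0.0
```

```bash
python3 - <<'E'
from h import *
a=arm.read_camera('scene'); b=arm.read_camera('top')
A=cv2.resize(a[150:300,360:510,::-1],(390,390),interpolation=3);B=cv2.resize(b[260:380,180:300,::-1],(390,390),interpolation=3)
cv2.imwrite('pics/g1.png',cv2.hconcat([A,B])); print(arm.state()['position'])
E
```

```text
[0.44634189 0.13261938 0.18855522]
```

View pics/g1.png

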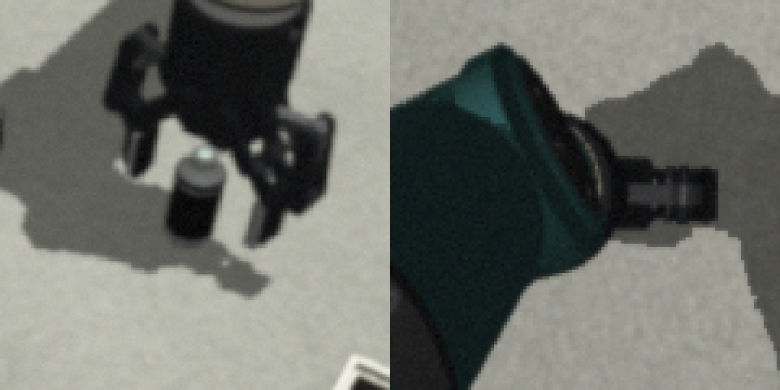

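The scene view shows the long objective standing centred between the open pads. I'll nudge 1.5 mm in y and close.

In the tool's units: -0.15 cm is -0.0019.

Call:
{"method": "jog_arm", "body": {
  "series": [
    [[0, -0.0019, 0, 0, 0, 0, -1], [0, -0.0019, 0, 0, 0, 0, 1], [0, -0.0019, 0, 0, 0, 0, 1], [0, -0.0019, 0, 0, 0, 0, 1], [0, -0.0019, 0, 0, 0, 0, 1], [0, -0.0019, 0, 0, 0, 0, 1], [0, -0.0019, 0, 0, 0, 0, 1], [0, -0.0019, 0, 0, 0, 0, 1], [0, -0.0019, 0, 0, 0, 0, 1], [0, -0.0019, 0, 0, 0, 0, 1]]
  ]
}}

```text
time: 2.78
position: [0.446, 0.131, 0.188]
tool_rot: [0.0, -0.0, 1.0, 0.0]
contact_force: [0.3, 0.4, 5.5]
grip_width: 0.365
finger_force: 58.9
```

In the tool's units: -25 cm is -0.3125, -21.5 cm is -0.2688.

Call:
{"method": "jog_arm", "body": {
  "series": [
    [[0, 0, -0.0125, 0, 0, 0, 1], [0, 0, -0.0375, 0, 0, 0, 1], [0, 0, -0.075, 0, 0, 0, 1], [0, 0, -0.1125, 0, 0, 0, 1], [-0.005, -0.0188, -0.1375, 0, 0, 0, 1], [-0.0125, -0.05, -0.1375, 0, 0, 0, 1], [-0.025, -0.0938, -0.1375, 0, 0, 0, 1], [-0.0375, -0.1375, -0.1375, 0, 0, 0, 1], [-0.05, -0.1813, -0.1375, 0, 0, 0, 1], [-0.0625, -0.225, -0.1375, 0, 0, 0, 1], [-0.075, -0.2688, -0.1375, 0, 0, 0, 1], [-0.0875, -0.3125, -0.1375, 0, 0, 0, 1]]
  ]
}}

```text
time: 3.78
position: [0.5156, -0.1208, 0.298]
tool_rot: [-0.0, -0.0, 1.0, 0.0]
contact_force: [0.5, 0.7, -1.5]
grip_width: 0.362
finger_force: 59.6
```

In the tool's units: -19.6 cm is -0.245, -19 cm is -0.2375.

Call:
{"method": "jog_arm", "body": {
  "series": [
    [[-0.0125, -0.0438, 0, 0, 0, 0, 1], [-0.025, -0.0875, 0, 0, 0, 0, 1], [-0.0375, -0.1313, 0, 0, 0, 0, 1], [-0.05, -0.175, 0, 0, 0, 0, 1], [-0.0563, -0.2125, 0, 0, 0, 0, 1], [-0.06, -0.2375, 0, 0, 0, 0, 1], [-0.06, -0.245, 0.0125, 0, 0, 0, 1], [-0.06, -0.245, 0.0375, 0, 0, 0, 1], [-0.06, -0.245, 0.0625, 0, 0, 0, 1], [-0.06, -0.245, 0.0875, 0, 0, 0, 1], [-0.06, -0.245, 0.1, 0, 0, 0, 1], [-0.06, -0.245, 0.1, 0, 0, 0, 1]]
  ]
}}

```text
time: 4.78
position: [0.5626, -0.313, 0.2147]
tool_rot: [-0.003, -0.001, 1.0, 0.002]
contact_force: [-0.5, -0.0, -1.7]
grip_width: 0.361
finger_force: 59.6
```

```bash
python3 - <<'E'
from h import *
a=arm.read_camera('scene'); b=arm.read_camera('top')
A=cv2.resize(a[90:240,140:290,::-1],(390,390),interpolation=3);B=cv2.resize(b[195:315,443:563,::-1],(390,390),interpolation=3)
cv2.imwrite('pics/g2.png',cv2.hconcat([A,B])); s=arm.state(); print(s['position'],s['grip_width'])
E
```

```text
[ 0.56403078 -0.31411122  0.21751326] 0.35919607036819695
```

View pics/g2.png

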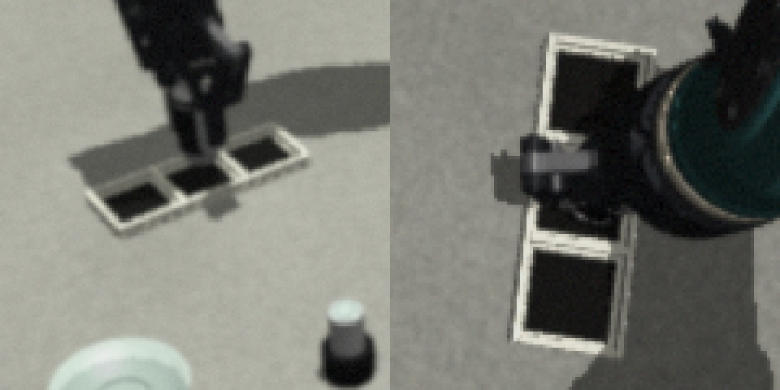

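The gripper is over the middle bay with the piece held about 2.5 cm above its floor. I'll lower it, release and lift.

In the tool's units: -3 cm is -0.0375, 2.45 cm is 0.0306.

Call:
{"method": "jog_arm", "body": {
  "series": [
    [[0, 0, 0.0125, 0, 0, 0, 1], [0, 0, 0.0225, 0, 0, 0, 1], [0, 0, 0.0288, 0, 0, 0, 1], [0, 0, 0.0306, 0, 0, 0, 1], [0, 0, 0.0306, 0, 0, 0, 1], [0, 0, 0.0306, 0, 0, 0, 0.5], [0, 0, 0.0306, 0, 0, 0, 0], [0, 0, 0.0306, 0, 0, 0, -0.7], [0, 0, 0.0306, 0, 0, 0, -0.7], [0, 0, 0.0306, 0, 0, 0, -0.7], [0, 0, 0, 0, 0, 0, -0.7], [0, 0, -0.0375, 0, 0, 0, -1]]
  ]
}}

```text
time: 5.88
position: [0.563, -0.3144, 0.246]
tool_rot: [-0.003, -0.0, 1.0, 0.001]
contact_force: [1.0, 0.5, -0.0]
grip_width: 0.968
finger_force: 0.0
```

```bash
python3 - <<'E'
from h import *
s=arm.state(); print(s['position'],s['grip_width'],s['contact_force'])
E
```

```text
[ 0.56299803 -0.31442315  0.24596086] 0.9682687667682578 [ 0.98720906  0.46177468 -0.04592248]
```

In the tool's units: 29.5 cm is 0.3688, 8.2 cm is 0.1025.

Call:
{"method": "jog_arm", "body": {
  "series": [
    [[0, 0, -0.0413, 0, 0, 0, -1], [0.0125, 0.0438, -0.0413, 0, 0, 0, -1], [0.025, 0.0875, -0.0413, 0, 0, 0, -1], [0.0375, 0.1313, -0.0413, 0, 0, 0, -1], [0.05, 0.1813, -0.0413, 0, 0, 0, -1], [0.0625, 0.2313, -0.0413, 0, 0, 0, -1], [0.075, 0.2813, -0.0413, 0, 0, 0, -1], [0.09, 0.325, -0.0413, 0, 0, 0, -1], [0.0975, 0.3563, -0.0313, 0, 0, 0, -1], [0.1025, 0.3688, -0.0125, 0, 0, 0, -1], [0.1025, 0.3688, 0.0125, 0, 0, 0, -1], [0.1025, 0.3688, 0.025, 0, 0, 0, -1]]
  ]
}}

```text
time: 6.88
position: [0.4816, -0.0186, 0.2267]
tool_rot: [-0.0, -0.002, 1.0, 0.0]
contact_force: [0.0, -0.2, -0.8]
grip_width: 1.002
finger_force: 0.0
```

In the tool's units: 0.5 cm is 0.0063.

Call:
{"method": "jog_arm", "body": {
  "series": [
    [[0, 0, 0.0063, 0, 0, 0, -1], [0, 0, 0.0063, 0, 0, 0, -1], [0, 0, 0.0063, 0, 0, 0, -1]]
  ]
}}

```text
time: 7.13
position: [0.4823, -0.0208, 0.2227]
tool_rot: [0.0, 0.001, 1.0, -0.0]
contact_force: [-0.3, 0.1, 0.6]
grip_width: 1.002
finger_force: 0.0
```

In the tool's units: 4.05 cm is 0.0506, 0.15 cm is 0.0019.

Call:
{"method": "jog_arm", "body": {
  "series": [
    [[0.0013, 0.0013, 0.0188, 0, 0, 0, -1], [0.0013, 0.0019, 0.0375, 0, 0, 0, -1], [0.0013, 0.0019, 0.0475, 0, 0, 0, -1], [0.0013, 0.0019, 0.0506, 0, 0, 0, -1], [0.0013, 0.0019, 0.0506, 0, 0, 0, -1], [0.0013, 0.0019, 0.0506, 0, 0, 0, 0], [0.0013, 0.0019, 0.0506, 0, 0, 0, 1], [0.0013, 0.0019, 0.0506, 0, 0, 0, 1], [0.0013, 0.0019, 0.0506, 0, 0, 0, 1], [0.0013, 0.0019, 0.0506, 0, 0, 0, 1], [0.0013, 0.0019, 0.0506, 0, 0, 0, 1], [0.0013, 0.0019, 0.0506, 0, 0, 0, 1]]
  ]
}}

```text
time: 8.13
position: [0.4811, -0.0185, 0.1827]
tool_rot: [0.0, -0.0, 1.0, -0.0]
contact_force: [0.0, 0.5, 4.7]
grip_width: 0.298
finger_force: 58.6
```

Call:
{"method": "jog_arm", "body": {
  "series": [
    [[0, 0, 0, 0, 0, 0, 1], [0, 0, 0, 0, 0, 0, 1], [0, 0, 0, 0, 0, 0, 1]]
  ]
}}

```text
time: 8.38
position: [0.4811, -0.0185, 0.1827]
tool_rot: [0.0, -0.0, 1.0, -0.0]
contact_force: [-0.1, -0.1, 6.2]
grip_width: 0.295
finger_force: 58.6
```

In the tool's units: -27.5 cm is -0.3438, -25 cm is -0.3125.

Call:
{"method": "jog_arm", "body": {
  "series": [
    [[0, 0, -0.0125, 0, 0, 0, 1], [0, 0, -0.0375, 0, 0, 0, 1], [0, 0, -0.075, 0, 0, 0, 1], [-0.0013, -0.0188, -0.1125, 0, 0, 0, 1], [-0.005, -0.05, -0.1375, 0, 0, 0, 1], [-0.01, -0.0938, -0.1375, 0, 0, 0, 1], [-0.0138, -0.1375, -0.1375, 0, 0, 0, 1], [-0.0188, -0.1813, -0.1375, 0, 0, 0, 1], [-0.0238, -0.225, -0.1375, 0, 0, 0, 1], [-0.0275, -0.2688, -0.1375, 0, 0, 0, 1], [-0.0325, -0.3125, -0.1375, 0, 0, 0, 1], [-0.0363, -0.3438, -0.1375, 0, 0, 0, 1]]
  ]
}}

```text
time: 9.38
position: [0.5092, -0.2974, 0.2928]
tool_rot: [0.0, 0.002, 1.0, -0.001]
contact_force: [1.5, 0.3, 0.1]
grip_width: 0.296
finger_force: 59.1
```

Call:
{"method": "jog_arm", "body": {
  "series": [
    [[0, -0.015, 0.0063, 0, 0, 0, 1], [0, -0.0175, 0.0313, 0, 0, 0, 1], [0, -0.0175, 0.0563, 0, 0, 0, 1], [0, -0.0175, 0.0813, 0, 0, 0, 1], [0, -0.0175, 0.0938, 0, 0, 0, 1], [0, -0.0175, 0.0938, 0, 0, 0, 1], [0, -0.0175, 0.0938, 0, 0, 0, 1]]
  ]
}}

```text
time: 9.97
position: [0.51, -0.3065, 0.2169]
tool_rot: [-0.001, -0.001, 1.0, 0.001]
contact_force: [-0.1, 0.1, -1.3]
grip_width: 0.299
finger_force: 59.1
```

In the tool's units: -3 cm is -0.0375, 2.95 cm is 0.0369.

Call:
{"method": "jog_arm", "body": {
  "series": [
    [[0, 0, 0.015, 0, 0, 0, 1], [0, 0, 0.0275, 0, 0, 0, 1], [0, 0, 0.035, 0, 0, 0, 1], [0, 0, 0.0369, 0, 0, 0, 1], [0, 0, 0.0369, 0, 0, 0, 1], [0, 0, 0.0369, 0, 0, 0, 0.5], [0, 0, 0.0369, 0, 0, 0, 0], [0, 0, 0.0369, 0, 0, 0, -0.7], [0, 0, 0.0369, 0, 0, 0, -0.7], [0, 0, 0.0369, 0, 0, 0, -0.7], [0, 0, 0, 0, 0, 0, -0.7], [0, 0, -0.0375, 0, 0, 0, -1]]
  ]
}}

```text
time: 10.97
position: [0.5093, -0.307, 0.2461]
tool_rot: [-0.002, -0.0, 1.0, 0.001]
contact_force: [-0.1, -0.3, 0.2]
grip_width: 0.969
finger_force: 0.0
```

```bash
python3 - <<'E'
from h import *
a=arm.read_camera('scene'); b=arm.read_camera('top')
A=cv2.resize(a[90:240,140:290,::-1],(390,390),interpolation=3);B=cv2.resize(b[195:315,443:563,::-1],(390,390),interpolation=3)
cv2.imwrite('pics/g3.png',cv2.hconcat([A,B])); s=arm.state(); print(s['position'],s['grip_width'])
E
```

```text
[ 0.51180659 -0.30849742  0.25122509] 0.996937195154199
```

View pics/g3.png

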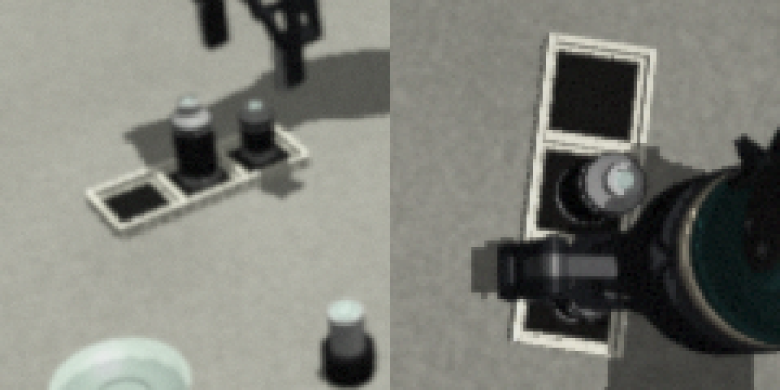

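The scene view shows the long objective upright in the middle bay and a short one upright in the near bay. Next is the second short objective at (0.629, 0.074).

In the tool's units: 37 cm is 0.4625, 34.5 cm is 0.4313.

Call:
{"method": "jog_arm", "body": {
  "series": [
    [[0, 0, -0.0375, 0, 0, 0, -1], [-0.0038, 0.0125, -0.0563, 0, 0, 0, -1], [-0.015, 0.05, -0.0563, 0, 0, 0, -1], [-0.0288, 0.0938, -0.0563, 0, 0, 0, -1], [-0.0425, 0.1375, -0.0563, 0, 0, 0, -1], [-0.0563, 0.1813, -0.0563, 0, 0, 0, -1], [-0.0713, 0.2313, -0.0563, 0, 0, 0, -1], [-0.0863, 0.2813, -0.0563, 0, 0, 0, -1], [-0.1025, 0.3313, -0.0563, 0, 0, 0, -1], [-0.1175, 0.3813, -0.0563, 0, 0, 0, -1], [-0.1325, 0.4313, -0.0563, 0, 0, 0, -1], [-0.1438, 0.4625, -0.0563, 0, 0, 0, -1]]
  ]
}}

```text
time: 12.07
position: [0.6254, 0.0682, 0.292]
tool_rot: [0.0, -0.003, 1.0, 0.001]
contact_force: [-0.0, 0.9, -0.6]
grip_width: 1.001
finger_force: 0.0
```

In the tool's units: 7.5 cm is 0.0938, 7 cm is 0.0875.

Call:
{"method": "jog_arm", "body": {
  "series": [
    [[-0.0038, 0.0138, 0.0125, 0, 0, 0, -1], [-0.0038, 0.015, 0.0375, 0, 0, 0, -1], [-0.0038, 0.015, 0.0625, 0, 0, 0, -1], [-0.0038, 0.015, 0.0875, 0, 0, 0, -1], [-0.0038, 0.015, 0.0938, 0, 0, 0, -1], [-0.0038, 0.015, 0.0938, 0, 0, 0, -1], [-0.0038, 0.015, 0.0938, 0, 0, 0, -1]]
  ]
}}

```text
time: 12.65
position: [0.6279, 0.0737, 0.217]
tool_rot: [-0.0, 0.0, 1.0, -0.0]
contact_force: [0.2, -0.3, -0.5]
grip_width: 0.997
finger_force: 0.0
```

In the tool's units: 3.5 cm is 0.0438, 3.2 cm is 0.04.

Call:
{"method": "jog_arm", "body": {
  "series": [
    [[-0.0013, 0, 0.015, 0, 0, 0, -1], [-0.0013, 0, 0.03, 0, 0, 0, -1], [-0.0013, 0, 0.04, 0, 0, 0, -1], [-0.0013, 0, 0.0438, 0, 0, 0, -1], [-0.0013, 0, 0.0438, 0, 0, 0, -1], [-0.0013, 0, 0.0438, 0, 0, 0, 0], [-0.0013, 0, 0.0438, 0, 0, 0, 1], [-0.0013, 0, 0.0438, 0, 0, 0, 1], [-0.0013, 0, 0.0438, 0, 0, 0, 1], [-0.0013, 0, 0.0438, 0, 0, 0, 1], [-0.0013, 0, 0.0438, 0, 0, 0, 1], [-0.0013, 0, 0.0438, 0, 0, 0, 1]]
  ]
}}

```text
time: 13.65
position: [0.6293, 0.0745, 0.1827]
tool_rot: [0.001, -0.0, 1.0, 0.0]
contact_force: [-1.0, 0.2, 4.6]
grip_width: 0.298
finger_force: 58.8
```

Call:
{"method": "jog_arm", "body": {
  "series": [
    [[0, 0, 0, 0, 0, 0, 1], [0, 0, 0, 0, 0, 0, 1]]
  ]
}}

```text
time: 13.82
position: [0.6293, 0.0745, 0.1827]
tool_rot: [0.001, -0.0, 1.0, 0.0]
contact_force: [-0.4, -0.6, 5.8]
grip_width: 0.295
finger_force: 58.8
```

In the tool's units: -27.5 cm is -0.3438, -24 cm is -0.3.

Call:
{"method": "jog_arm", "body": {
  "series": [
    [[0, 0, -0.0125, 0, 0, 0, 1], [0, 0, -0.0375, 0, 0, 0, 1], [0, 0, -0.075, 0, 0, 0, 1], [0, -0.0125, -0.1125, 0, 0, 0, 1], [0.0013, -0.0375, -0.1375, 0, 0, 0, 1], [0.0025, -0.0813, -0.1375, 0, 0, 0, 1], [0.0038, -0.125, -0.1375, 0, 0, 0, 1], [0.005, -0.1688, -0.1375, 0, 0, 0, 1], [0.0063, -0.2125, -0.1375, 0, 0, 0, 1], [0.0075, -0.2563, -0.1375, 0, 0, 0, 1], [0.0088, -0.3, -0.1375, 0, 0, 0, 1], [0.01, -0.3438, -0.1375, 0, 0, 0, 1]]
  ]
}}

```text
time: 14.82
position: [0.6203, -0.2021, 0.2922]
tool_rot: [-0.0, -0.0, 1.0, 0.0]
contact_force: [0.7, 0.1, -0.2]
grip_width: 0.301
finger_force: 58.9
```

In the tool's units: -12.2 cm is -0.1525, -12 cm is -0.15.

Call:
{"method": "jog_arm", "body": {
  "series": [
    [[0.0013, -0.0438, 0, 0, 0, 0, 1], [0.0025, -0.0875, 0, 0, 0, 0, 1], [0.0038, -0.125, 0, 0, 0, 0, 1], [0.005, -0.15, 0, 0, 0, 0, 1], [0.005, -0.1525, 0.0125, 0, 0, 0, 1], [0.005, -0.1525, 0.0375, 0, 0, 0, 1], [0.005, -0.1525, 0.0625, 0, 0, 0, 1], [0.005, -0.1525, 0.0875, 0, 0, 0, 1], [0.005, -0.1525, 0.0938, 0, 0, 0, 1], [0.005, -0.1525, 0.0938, 0, 0, 0, 1], [0.005, -0.1525, 0.0938, 0, 0, 0, 1]]
  ]
}}

```text
time: 15.73
position: [0.6173, -0.3217, 0.2172]
tool_rot: [-0.0, -0.001, 1.0, 0.0]
contact_force: [0.5, -0.7, -0.2]
grip_width: 0.296
finger_force: 59.0
```

In the tool's units: -4 cm is -0.05, 2.95 cm is 0.0369.

Call:
{"method": "jog_arm", "body": {
  "series": [
    [[0, 0, 0.015, 0, 0, 0, 1], [0, 0, 0.0275, 0, 0, 0, 1], [0, 0, 0.035, 0, 0, 0, 1], [0, 0, 0.0369, 0, 0, 0, 1], [0, 0, 0.0369, 0, 0, 0, 1], [0, 0, 0.0369, 0, 0, 0, 0.5], [0, 0, 0.0369, 0, 0, 0, 0], [0, 0, 0.0369, 0, 0, 0, -0.7], [0, 0, 0.0369, 0, 0, 0, -0.7], [0, 0, 0.0369, 0, 0, 0, -0.7], [0, 0, 0, 0, 0, 0, -0.7], [0, 0, -0.05, 0, 0, 0, -1]]
  ]
}}

```text
time: 16.73
position: [0.6153, -0.3217, 0.2538]
tool_rot: [-0.004, -0.0, 1.0, 0.002]
contact_force: [0.2, -0.4, 0.8]
grip_width: 0.965
finger_force: 0.0
```

In the tool's units: 10.5 cm is 0.1313, 7 cm is 0.0875.

Call:
{"method": "jog_arm", "body": {
  "series": [
    [[0, 0, -0.05, 0, 0, 0, -1], [0, 0.0438, -0.05, 0, 0, 0, -1], [0, 0.0875, -0.05, 0, 0, 0, -1], [0, 0.1313, -0.05, 0, 0, 0, -1]]
  ]
}}

```text
time: 17.07
position: [0.6171, -0.2174, 0.2987]
tool_rot: [0.002, 0.001, 1.0, -0.001]
contact_force: [0.4, 1.2, -0.1]
grip_width: 0.996
finger_force: 0.0
```

```bash
python3 - <<'E'
from h import *
a=arm.read_camera('scene'); b=arm.read_camera('top')
A=cv2.resize(a[90:240,140:290,::-1],(390,390),interpolation=3);B=cv2.resize(b[195:315,443:563,::-1],(390,390),interpolation=3)
cv2.imwrite('pics/g4.png',cv2.hconcat([A,B])); s=arm.state(); print(s['position'],s['grip_width'])
E
```

```text
[ 0.61806102 -0.20873361  0.29772564] 1.0000991227315574
```

View pics/g4.png

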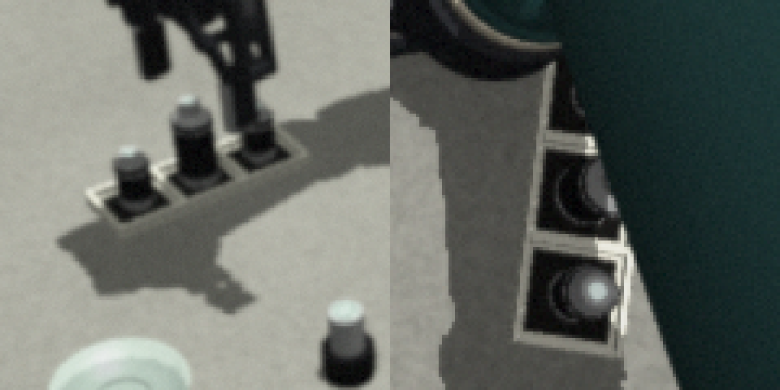

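All three objectives stand upright in their bays. Now the eyepiece at (0.625, -0.072).

In the tool's units: 13.7 cm is 0.1713, 13 cm is 0.1625.

Call:
{"method": "jog_arm", "body": {
  "series": [
    [[-0.0025, 0.0438, 0, 0, 0, 0, -1], [-0.005, 0.0875, 0, 0, 0, 0, -1], [-0.0075, 0.1313, 0, 0, 0, 0, -1], [-0.0088, 0.1625, 0, 0, 0, 0, -1], [-0.0088, 0.1713, 0.0125, 0, 0, 0, -1], [-0.0088, 0.1713, 0.0375, 0, 0, 0, -1], [-0.0088, 0.1713, 0.0625, 0, 0, 0, -1], [-0.0088, 0.1713, 0.075, 0, 0, 0, -1], [-0.0088, 0.1713, 0.075, 0, 0, 0, -1], [-0.0088, 0.1713, 0.075, 0, 0, 0, -1]]
  ]
}}

```text
time: 18.0
position: [0.6239, -0.0815, 0.2366]
tool_rot: [-0.001, 0.0, 1.0, -0.0]
contact_force: [0.7, -0.1, 0.2]
grip_width: 1.003
finger_force: 0.0
```

In the tool's units: 3.7 cm is 0.0463, 3.4 cm is 0.0425.

Call:
{"method": "jog_arm", "body": {
  "series": [
    [[-0.0013, 0.0113, 0, 0, 0, 0, -1], [-0.0013, 0.0113, 0.015, 0, 0, 0, -1], [-0.0013, 0.0113, 0.0313, 0, 0, 0, -1], [-0.0013, 0.0113, 0.0425, 0, 0, 0, -1], [-0.0013, 0.0113, 0.0463, 0, 0, 0, -1], [-0.0013, 0.0113, 0.0463, 0, 0, 0, -1], [-0.0013, 0.0113, 0.0463, 0, 0, 0, -1]]
  ]
}}

```text
time: 18.58
position: [0.6249, -0.0716, 0.1996]
tool_rot: [-0.0, -0.0, 1.0, -0.0]
contact_force: [0.4, 0.5, -0.2]
grip_width: 0.999
finger_force: 0.0
```

Call:
{"method": "jog_arm", "body": {
  "series": [
    [[0, 0, 0, 0, 0, 0, 0], [0, 0, 0, 0, 0, 0, 1], [0, 0, 0, 0, 0, 0, 1], [0, 0, 0, 0, 0, 0, 1], [0, 0, 0, 0, 0, 0, 1], [0, 0, 0, 0, 0, 0, 1], [0, 0, 0, 0, 0, 0, 1], [0, 0, 0, 0, 0, 0, 1], [0, 0, 0, 0, 0, 0, 1], [0, 0, 0, 0, 0, 0, 1]]
  ]
}}

```text
time: 19.42
position: [0.6253, -0.0715, 0.2006]
tool_rot: [0.0, -0.0, 1.0, -0.0]
contact_force: [0.8, 0.3, 5.2]
grip_width: 0.259
finger_force: 58.8
```

```bash
python3 - <<'E'
from h import *
a=arm.read_camera('scene')
cv2.imwrite('pics/g5.png',cv2.resize(a[140:270,200:340,::-1],(560,520),interpolation=3)); s=arm.state(); print(s['position'],s['grip_width'],s['contact_force'],s['wrist_torque'])
E
```

```text
[ 0.62535146 -0.07156633  0.20062608] 0.26116819333161295 [-1.10014917  0.75424127  5.81828976] [-0.03150377  0.05024493 -0.07341973]
```

View pics/g5.png

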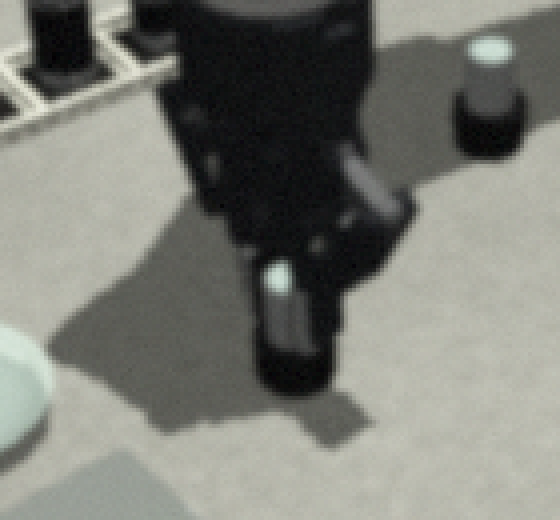

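The eyepiece is gripped upright on its barrel. I carry it to the far bay of the two-bay tray.

In the tool's units: 28 cm is 0.35, 24.5 cm is 0.3063.

Call:
{"method": "jog_arm", "body": {
  "series": [
    [[0, 0, -0.0125, 0, 0, 0, 1], [0, 0, -0.0375, 0, 0, 0, 1], [0, 0, -0.075, 0, 0, 0, 1], [0.0025, 0.0125, -0.1125, 0, 0, 0, 1], [0.0075, 0.0438, -0.125, 0, 0, 0, 1], [0.015, 0.0875, -0.125, 0, 0, 0, 1], [0.0225, 0.1313, -0.125, 0, 0, 0, 1], [0.03, 0.175, -0.125, 0, 0, 0, 1], [0.0375, 0.2188, -0.125, 0, 0, 0, 1], [0.045, 0.2625, -0.125, 0, 0, 0, 1], [0.0525, 0.3063, -0.125, 0, 0, 0, 1], [0.06, 0.35, -0.125, 0, 0, 0, 1]]
  ]
}}

```text
time: 20.47
position: [0.5759, 0.2099, 0.3]
tool_rot: [-0.001, -0.0, 1.0, -0.0]
contact_force: [0.6, 0.7, -0.6]
grip_width: 0.26
finger_force: 58.8
```

In the tool's units: 10.9 cm is 0.1363, 10.7 cm is 0.1338.

Call:
{"method": "jog_arm", "body": {
  "series": [
    [[0.0075, 0.0438, 0, 0, 0, 0, 1], [0.015, 0.0875, 0, 0, 0, 0, 1], [0.0213, 0.1188, 0, 0, 0, 0, 1], [0.0225, 0.1338, 0, 0, 0, 0, 1], [0.0225, 0.1363, 0.0125, 0, 0, 0, 1], [0.0225, 0.1363, 0.0375, 0, 0, 0, 1], [0.0225, 0.1363, 0.0625, 0, 0, 0, 1], [0.0225, 0.1363, 0.0813, 0, 0, 0, 1], [0.0225, 0.1363, 0.0813, 0, 0, 0, 1], [0.0225, 0.1363, 0.0813, 0, 0, 0, 1]]
  ]
}}

```text
time: 21.3
position: [0.5593, 0.3146, 0.2337]
tool_rot: [-0.001, 0.001, 1.0, -0.002]
contact_force: [-0.6, 0.9, -0.1]
grip_width: 0.265
finger_force: 58.8
```

In the tool's units: -4 cm is -0.05, 2.85 cm is 0.0356.

Call:
{"method": "jog_arm", "body": {
  "series": [
    [[0, 0.0013, 0.015, 0, 0, 0, 1], [0, 0.0013, 0.0275, 0, 0, 0, 1], [0, 0.0013, 0.0338, 0, 0, 0, 1], [0, 0.0013, 0.0356, 0, 0, 0, 1], [0, 0.0013, 0.0356, 0, 0, 0, 1], [0, 0.0013, 0.0356, 0, 0, 0, 0.5], [0, 0.0013, 0.0356, 0, 0, 0, 0], [0, 0.0013, 0.0356, 0, 0, 0, -0.7], [0, 0.0013, 0.0356, 0, 0, 0, -0.7], [0, 0.0013, 0.0356, 0, 0, 0, -0.7], [0, 0.0013, 0, 0, 0, 0, -0.7], [0, 0, -0.05, 0, 0, 0, -1]]
  ]
}}

```text
time: 22.3
position: [0.5573, 0.3169, 0.2723]
tool_rot: [-0.004, -0.0, 1.0, -0.002]
contact_force: [0.3, -0.6, 0.7]
grip_width: 0.965
finger_force: 0.0
```

Call:
{"method": "jog_arm", "body": {
  "series": [
    [[0, 0, -0.0313, 0, 0, 0, -1], [0.01, -0.0425, -0.0313, 0, 0, 0, -1], [0.02, -0.085, -0.0313, 0, 0, 0, -1], [0.03, -0.1313, -0.0313, 0, 0, 0, -1], [0.04, -0.175, -0.0313, 0, 0, 0, -1], [0.05, -0.225, -0.0313, 0, 0, 0, -1], [0.0613, -0.275, -0.0313, 0, 0, 0, -1], [0.0725, -0.325, -0.0313, 0, 0, 0, -1], [0.0838, -0.375, -0.0313, 0, 0, 0, -1], [0.095, -0.425, -0.0313, 0, 0, 0, -1], [0.1063, -0.4688, -0.0313, 0, 0, 0, -1], [0.1138, -0.5063, -0.0313, 0, 0, 0, -1]]
  ]
}}

```text
time: 23.3
position: [0.4666, -0.0903, 0.3004]
tool_rot: [-0.0, 0.001, 1.0, -0.0]
contact_force: [-0.0, -0.9, -0.4]
grip_width: 1.003
finger_force: 0.0
```

```bash
python3 - <<'E'
from h import *
a=arm.read_camera('scene')
cv2.imwrite('pics/g6.png',cv2.resize(a[250:390,430:580,::-1],(450,420),interpolation=3)); s=arm.state(); print(s['position'],s['grip_width'])
E
```

```text
[ 0.46523147 -0.09636815  0.30025084] 1.0019716494151276
```

View pics/g6.png

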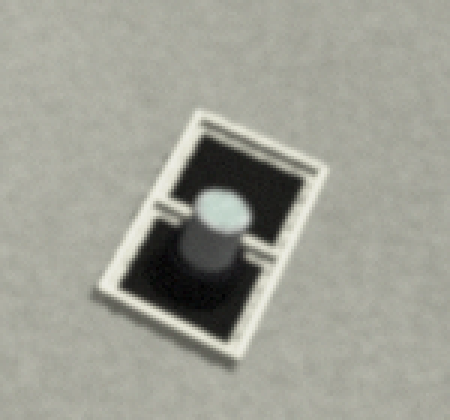

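The eyepiece stands in the far bay. Now the last one at (0.448, -0.130).

In the tool's units: 6 cm is 0.075, -1.8 cm is -0.0225.

Call:
{"method": "jog_arm", "body": {
  "series": [
    [[0.0113, -0.0225, 0, 0, 0, 0, -1], [0.0213, -0.0413, 0.0125, 0, 0, 0, -1], [0.0213, -0.0413, 0.0375, 0, 0, 0, -1], [0.0213, -0.0413, 0.0625, 0, 0, 0, -1], [0.0213, -0.0413, 0.075, 0, 0, 0, -1], [0.0213, -0.0413, 0.075, 0, 0, 0, -1], [0.0213, -0.0413, 0.075, 0, 0, 0, -1]]
  ]
}}

```text
time: 23.93
position: [0.4512, -0.1201, 0.24]
tool_rot: [-0.0, -0.001, 1.0, 0.0]
contact_force: [-1.0, 1.6, 0.5]
grip_width: 1.001
finger_force: 0.0
```

In the tool's units: 4 cm is 0.05, 3.6 cm is 0.045.

Call:
{"method": "jog_arm", "body": {
  "series": [
    [[0.0038, -0.0113, 0, 0, 0, 0, -1], [0.0038, -0.0113, 0.015, 0, 0, 0, -1], [0.0038, -0.0113, 0.0325, 0, 0, 0, -1], [0.0038, -0.0113, 0.045, 0, 0, 0, -1], [0.0038, -0.0113, 0.05, 0, 0, 0, -1], [0.0038, -0.0113, 0.05, 0, 0, 0, -1], [0.0038, -0.0113, 0.05, 0, 0, 0, -1]]
  ]
}}

```text
time: 24.52
position: [0.4481, -0.1296, 0.2004]
tool_rot: [0.0, -0.0, 1.0, -0.0]
contact_force: [0.3, 0.2, 0.3]
grip_width: 0.996
finger_force: 0.0
```

Call:
{"method": "jog_arm", "body": {
  "series": [
    [[0, 0, 0, 0, 0, 0, 0], [0, 0, 0, 0, 0, 0, 1], [0, 0, 0, 0, 0, 0, 1], [0, 0, 0, 0, 0, 0, 1], [0, 0, 0, 0, 0, 0, 1], [0, 0, 0, 0, 0, 0, 1], [0, 0, 0, 0, 0, 0, 1], [0, 0, 0, 0, 0, 0, 1], [0, 0, 0, 0, 0, 0, 1], [0, 0, 0, 0, 0, 0, 1]]
  ]
}}

```text
time: 25.35
position: [0.4481, -0.1295, 0.2005]
tool_rot: [0.0, -0.0, 1.0, -0.0]
contact_force: [-1.0, 0.8, 5.9]
grip_width: 0.26
finger_force: 58.5
```

In the tool's units: 28 cm is 0.35, 24.5 cm is 0.3063.

Call:
{"method": "jog_arm", "body": {
  "series": [
    [[0, 0, -0.0125, 0, 0, 0, 1], [0, 0, -0.0375, 0, 0, 0, 1], [0, 0, -0.075, 0, 0, 0, 1], [-0.0013, 0.0125, -0.1125, 0, 0, 0, 1], [-0.005, 0.0438, -0.125, 0, 0, 0, 1], [-0.01, 0.0875, -0.125, 0, 0, 0, 1], [-0.015, 0.1313, -0.125, 0, 0, 0, 1], [-0.02, 0.175, -0.125, 0, 0, 0, 1], [-0.025, 0.2188, -0.125, 0, 0, 0, 1], [-0.03, 0.2625, -0.125, 0, 0, 0, 1], [-0.035, 0.3063, -0.125, 0, 0, 0, 1], [-0.04, 0.35, -0.125, 0, 0, 0, 1]]
  ]
}}

```text
time: 26.35
position: [0.4795, 0.1521, 0.3005]
tool_rot: [-0.0, -0.0, 1.0, -0.0]
contact_force: [-0.1, 0.3, -0.8]
grip_width: 0.266
finger_force: 58.9
```

In the tool's units: 15.4 cm is 0.1925, 15.2 cm is 0.19.

Call:
{"method": "jog_arm", "body": {
  "series": [
    [[-0.005, 0.0438, 0, 0, 0, 0, 1], [-0.01, 0.0875, 0, 0, 0, 0, 1], [-0.015, 0.1313, 0, 0, 0, 0, 1], [-0.0188, 0.1688, 0, 0, 0, 0, 1], [-0.02, 0.19, 0, 0, 0, 0, 1], [-0.02, 0.1925, 0.0125, 0, 0, 0, 1], [-0.02, 0.1925, 0.0375, 0, 0, 0, 1], [-0.02, 0.1925, 0.0625, 0, 0, 0, 1], [-0.02, 0.1925, 0.0813, 0, 0, 0, 1], [-0.02, 0.1925, 0.0813, 0, 0, 0, 1], [-0.02, 0.1925, 0.0813, 0, 0, 0, 1]]
  ]
}}

```text
time: 27.27
position: [0.4956, 0.3023, 0.2342]
tool_rot: [-0.001, 0.001, 1.0, -0.002]
contact_force: [-0.9, -0.8, -1.1]
grip_width: 0.258
finger_force: 58.9
```

In the tool's units: -4 cm is -0.05, 2.85 cm is 0.0356.

Call:
{"method": "jog_arm", "body": {
  "series": [
    [[0, 0.0013, 0.015, 0, 0, 0, 1], [0, 0.0013, 0.0275, 0, 0, 0, 1], [0, 0.0013, 0.0338, 0, 0, 0, 1], [0, 0.0013, 0.0356, 0, 0, 0, 1], [0, 0.0013, 0.0356, 0, 0, 0, 1], [0, 0.0013, 0.0356, 0, 0, 0, 0.5], [0, 0.0013, 0.0356, 0, 0, 0, 0], [0, 0.0013, 0.0356, 0, 0, 0, -0.7], [0, 0.0013, 0.0356, 0, 0, 0, -0.7], [0, 0.0013, 0.0356, 0, 0, 0, -0.7], [0, 0.0013, 0, 0, 0, 0, -0.7], [0, 0, -0.05, 0, 0, 0, -1]]
  ]
}}

```text
time: 28.27
position: [0.4946, 0.3039, 0.2728]
tool_rot: [-0.003, -0.0, 1.0, -0.002]
contact_force: [0.1, 0.7, 0.9]
grip_width: 0.968
finger_force: 0.0
```

In the tool's units: -30 cm is -0.375, -28 cm is -0.35.

Call:
{"method": "jog_arm", "body": {
  "series": [
    [[0, 0, -0.05, 0, 0, 0, -1], [0, 0, -0.1, 0, 0, 0, -1], [0.0063, -0.05, -0.1, 0, 0, 0, -1], [0.0125, -0.1, -0.1, 0, 0, 0, -1], [0.0188, -0.15, -0.1, 0, 0, 0, -1], [0.025, -0.2, -0.1, 0, 0, 0, -1], [0.025, -0.25, -0.1, 0, 0, 0, -1], [0.025, -0.3, -0.1, 0, 0, 0, -1], [0.025, -0.35, -0.1, 0, 0, 0, -1], [0.025, -0.375, -0.1, 0, 0, 0, -1], [0.025, -0.375, -0.1, 0, 0, 0, -1], [0.025, -0.375, -0.1, 0, 0, 0, -1]]
  ]
}}

```text
time: 29.27
position: [0.4759, 0.0031, 0.3553]
tool_rot: [0.0, 0.002, 1.0, -0.0]
contact_force: [-0.4, 0.6, -0.4]
grip_width: 1.001
finger_force: 0.0
```

```bash
python3 - <<'E'
from h import *
t=arm.read_camera('top'); a=arm.read_camera('scene')
cv2.imwrite('pics/s1.png',a[:,:,::-1])
tiles(t,[(140,269),(503,255)],55,7,'pics/t3.png',2)
im=cv2.imread('pics/t3.png');cv2.imwrite('pics/t3.png',cv2.resize(im,(798,399),interpolation=cv2.INTER_AREA))
s=arm.state(); print(s['position'],s['grip_width'],s['time'])
# expected pixels of tops at bay centres (tile coordinates)
for n,(x,y),z,ox,oy,xo in(('e2',(.4963,.3048),.058,85,214,0),('e1',(.5592,.317),.058,85,214,0),('sB',(.5104,-.3072),.05,448,200,399),('L',(.5639,-.3148),.074,448,200,399),('sA',(.6174,-.3223),.05,448,200,399)):
    u,v=pix([[x,y,z]])[0]; print(n,'tile',(u-ox+.5)*3.627+xo,(v-oy+.5)*3.627)
E
```

```text
[0.47610314 0.00554003 0.35529108] 0.9968867958023935 29.3667
e2 tile 174.9310313128856 262.3883130733679
e1 tile 157.4673506611781 124.33225777774155
sB tile 611.077414156804 306.01066833401785
L tile 641.0792070894449 182.1002698032344
sA tile 637.0420799812296 72.44632505693912
```

View pics/t3.png

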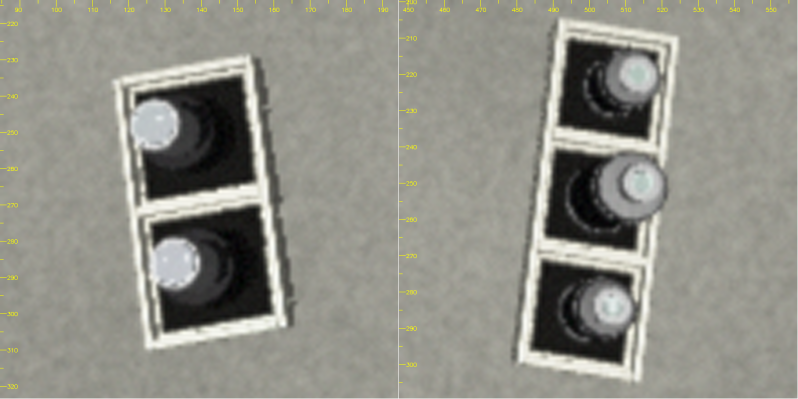

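View pics/s1.png

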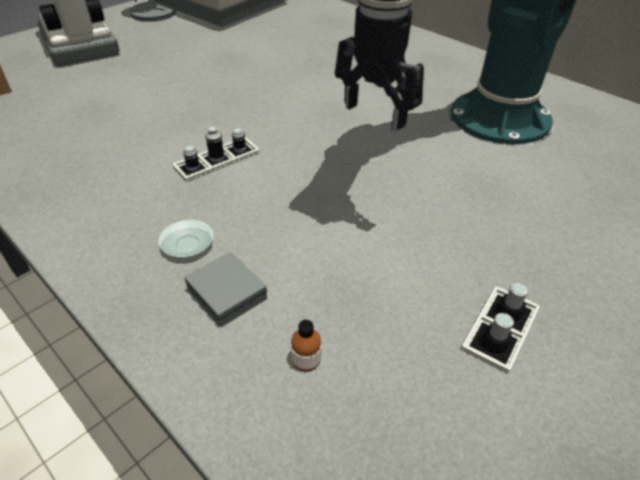

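The tops are at tile positions (155,124), (175,263), (638,73), (641,183) and (612,307), each within 1 mm of the predicted bay centre. All five pieces are upright, and the bottle, box and dish have not moved.

```bash
python3 -c "
from bench import arm
print(arm.job_done())"
```

```text
the job is handed in; nothing more can be done
None
```

I handed the job in at about 29 s of the 112 s allowed, without seeing the judge's result; the last pictures show all five pieces upright in the right bays (long objective in the middle), with the bottle, slide box and dish where they were.

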